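Overhang a sign plate on the staging ledge

TASK

Push the grey sign plate with your fingertips until it lies flush along the metal fence at the back of the plywood ledge and its end sticks out about 40 mm past the ledge's right-hand end (right as seen from the robot), so that its edge shows and can be worked on. Only push or slide it flat on the ledge: do not lift it, tip it or let it fall, and leave the tape roll, squeegee, pen cup and tape measure where they are. Finish with the hand clear of everything.

Things in the scene. Friction and masses are not known exactly. Their poses are not given: they have to be found in the camera images.
- ledge: Fixed plywood block, 170 (x) x 380 (y) x 50 mm high. Origin: centre of its underside, on the table. x points away from the robot to the fence, y along the ledge to the robot's left, z up; right-hand end at y = -190 mm; yaw up to 13 degrees. On its top along the far edge runs an aluminium fence 14 mm wide, 14 mm high, full length, its face at x = +71 mm. The near side and both ends are open.
- sign_plate: Loose flat grey sign plate, 110 (x) x 160 (y) x 6 mm thick, about 150 g, dark dots near its corners, lying on the ledge, at the start 5 to 30 mm short of the fence, skewed up to 7 degrees. Origin: centre of its underside; x across its width, y along its length, nearly the ledge's directions. Slides with ordinary dry friction. Flush on the fence its origin is at x = +16 mm in the ledge's frame.
- plate_right_end (a point): Middle of the plate's right-hand end face (plate frame 0, -80, 3 mm). Sticking out 40 mm puts it at y = -230 mm in the ledge's frame.
- plate_far_side (a point): Middle of the plate's long side that faces the fence (plate frame 55, 0, 3 mm).
- ledge_right_end (a point): Point on the top edge of the ledge's right-hand end (ledge frame 16, -190, 50 mm).
- tape_roll: Cardboard-brown roll standing flat, 90 mm diameter, 48 mm high, on the table off the ledge's left-hand end. Origin: centre of underside. Leave alone.
- squeegee: Flat white hand squeegee with a grey felt edge, 55 x 100 x 14 mm, on the table before the ledge. Origin: centre of underside. Leave alone.
- pen_cup: White cup, 72 mm diameter, 90 mm high, pens to 140 mm, on the table off the ledge's right-hand end. Origin: centre of underside. Leave alone.
- tape_measure: Yellow tape measure, 45 x 70 x 60 mm high, on the table behind the fence. Origin: centre of underside. Leave alone.
Mind the look-alikes: they are no part of the job. What is shaped like the sign_plate but green is not meant.

How it is judged:
By the outcome, as a careful person would: the job done as asked, in the order asked, and still so for the second after the job is handed in, with the robot touching nothing.
It also fails if it takes over 54 s, if anything falls off the work surface, if the arm or the gripper's body presses on something with over 40 N, if the wrist force passes 120 N, or if a joint passes its speed limit or range.

ROBOT

A 6-joint arm with a two-finger parallel gripper is mounted at the origin on the work surface. World frame = base frame: x ahead of the robot, y to its left, z up, the work surface at z = 0. Lengths are in m, angles in rad, forces in N, time in s.
With the tool pointing down it reaches from about 0.275 to 0.875 m from the base axis. Payload 12.5 kg.
Tool frame: the origin (TCP) lies at the very end of the fingers, on their centre line; the grasp point (between the pads) lies 19 mm behind it; z points along the fingers, y is the line along which they close (so a half turn about z gives the same grasp; the last joint's range is limited). The gripper opens to 85 mm and grips with 20 to 120 N. Pads are 22 mm wide; open, the fingers measure 114 mm over their backs; the gripper's body (76 mm by 85 mm) begins 54 mm behind the grasp point. The pads swing forward as they close: fully open they stand 13 mm farther back than shut.
Start: joints at [-1.386, 0.351, 1.652, -0, 1.139, -0.085], TCP at [0.147, -0.53, 0.231] pointing down, gripper open.
Joint ranges: [-2.75, 2.75], [-0.79, 2.1], [0.01, 2.65], [-1.57, 4.71], [0.07, 3.14], [-2.87, 2.87]. Speed limits (rad/s): [2.22, 2.22, 2.79, 3.14, 3.14, 3.14].

INTERFACE

Orientations are given as a 3x3 rotation matrix whose columns are the frame's x, y, z axes.
In Python, from bench import manip gives the robot as it stands. Calls block until the motion is done:
- manip.move_ptp(position, orientation): joint-space move of the TCP to a pose.
- manip.move_l(position, attitude=None, max_speed=0.15): straight line of the TCP; attitude=None keeps the orientation; max_speed is the mean speed in m/s.
- manip.move_j(angles): joint-space move.
- manip.set_gripper(opening, effort=None): opening from 0.0 (shut) to 1.0 (fully open); effort is the grip in N (None keeps the last); returns when the fingers have stopped.
- manip.dwell(seconds).
- manip.inverse_kinematics(position, orientation): joint angles nearest the present ones, or None.
- manip.grab_frame(name): name is "scene" or "top"; returns (picture, depth): 420x560x3 uint8, red, green, blue; 420x560 float32, m along the optical axis (not along the pixel's ray), 0 where there is no reading.
- manip.get_calibration(name): a dict with "camera_matrix" (3x3 intrinsics, pixels), "R" (3x3) and "t" (3): a world point X has camera coordinates R X + t. Camera axes: x right, y down, z forward; pixel columns grow to the right and rows downward; lengths in m; the calibration is good to about 2 mm. A picture is of the moment at which its call begins. get_calibration takes no time and is no camera call.
A pose or a line that the arm cannot do raises manip.Unreachable and nothing moves.
- manip.sign_off(): hands the job in; it is judged then, once.
Trained networks look in the newest picture that a camera, given by its name, has taken for a name from the list of things; names that differ only in an ending like _2 or _b are one class to them, and where a whole thing is asked for, a point or a joint stands for the part that bears it (a point fixed in the world has none). Each returns a list of dicts, best first, with "confidence" (0 to 1); they miss things now and then, are a little off and sometimes report something else, mostly with a low value. They report only what shows in the picture. A call takes as long as a camera call. They do not tell look-alikes from the thing itself.
- manip.look_for(camera, name): "at" ([x, y, z] in m, in world coordinates, good to about 4 mm: the middle of the surface that is visible of it).
Readings, each from a call of its own:
- manip.current_time(): time.
- manip.current_qpos(): joint angles.
- manip.current_joint_vel(): joint speeds.
- manip.current_joint_torque(): joint torques, N m.
- manip.current_ee_pos(): TCP position.
- manip.current_tcp_rot(): TCP orientation.
- manip.current_force(): force on the tool from outside, world axes, zero at the start.
- manip.current_ft_torque(): the same for the moment, N m.
- manip.current_grip_width(): opening from 0.0 (shut) to 1.0 (fully open).
- manip.current_grip_force(): force on a finger pad.
Only numpy, scipy, OpenCV 4.12 (cv2) and the standard library are available. Lean on these libraries where they do the work, as an engineer would, in place of code of your own. Each camera call takes 0.05 s, during which the arm holds its last target. There are 200 camera calls.

## Working session

There is one attempt and no reset: what is moved stays moved. The work goes in short steps, each a Python script; the robot and the scene stay as the last script left them, time stands still between calls to the robot, and variables do not carry over. Pictures are saved under pics/ and viewed, at most 10 in all, crops included, and the job is handed in when it is done.

```bash
mkdir -p pics; ls; python3 - <<'E'
from bench import manip
import cv2,numpy as np
for c in("scene","top"):
    p,d=manip.grab_frame(c); cv2.imwrite(f"pics/{c}0.png",p[:,:,::-1]); np.save(f"{c}_d.npy",d); np.save(f"{c}_p.npy",p)
    k=manip.get_calibration(c); C=-np.array(k["R"]).T@np.array(k["t"]); print(c,C.round(3),np.array(k["R"])[2].round(2), k["camera_matrix"][0])
    for n in("sign_plate","ledge","plate_right_end","ledge_right_end","pen_cup","tape_measure","tape_roll","squeegee"):
        print(n,[(np.round(r["at"],3).tolist(),round(r["confidence"],2)) for r in manip.look_for(c,n)])
E
```

```text
pics
scene [ 0.99  -0.489  0.986] [-0.35  0.44 -0.83] [452.46632402   0.         271.82033604]
sign_plate [([0.309, 0.189, 0.005], 0.97), ([0.355, -0.145, 0.002], 0.94), ([0.86, -0.043, 0.004], 0.88), ([0.606, 0.004, 0.052], 0.76)]
ledge [([0.631, 0.033, 0.052], 0.77)]
plate_right_end [([0.606, 0.008, 0.057], 0.76), ([0.861, -0.043, 0.007], 0.63), ([0.307, 0.188, 0.008], 0.63), ([0.351, -0.146, 0.004], 0.56)]
ledge_right_end [([0.635, 0.03, 0.051], 0.57)]
pen_cup [([0.584, -0.334, 0.062], 0.6)]
tape_measure [([0.787, 0.112, 0.061], 0.69)]
tape_roll [([0.786, 0.117, 0.061], 0.68), ([0.651, 0.307, 0.031], 0.59)]
squeegee [([0.44, 0.033, 0.013], 0.61)]
top [0.456 0.033 1.264] [ 0.1   0.   -0.99] [527.6917683    0.         274.07336948]
sign_plate [([0.346, -0.147, 0.008], 0.94), ([0.306, 0.195, 0.007], 0.89), ([0.857, -0.039, 0.008], 0.57), ([0.599, 0.011, 0.052], 0.56)]
ledge [([0.616, 0.092, 0.049], 0.74)]
plate_right_end [([0.306, 0.183, 0.006], 0.82), ([0.855, -0.035, 0.006], 0.78), ([0.446, 0.034, 0.004], 0.67), ([0.604, 0.01, 0.057], 0.57)]
ledge_right_end [([0.615, 0.099, 0.05], 0.67)]
pen_cup [([0.589, -0.339, 0.053], 0.56)]
tape_measure [([0.774, 0.128, 0.057], 0.97)]
tape_roll [([0.651, 0.314, 0.042], 0.71)]
squeegee [([0.447, 0.037, 0.008], 0.63), ([0.603, 0.012, 0.055], 0.37), ([0.615, 0.098, 0.049], 0.26)]
```

View pics/top0.png

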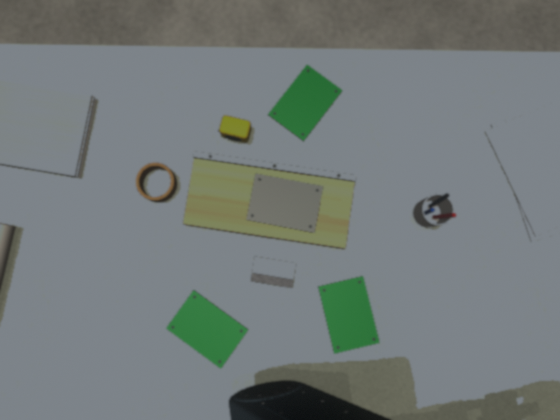

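View pics/scene0.png

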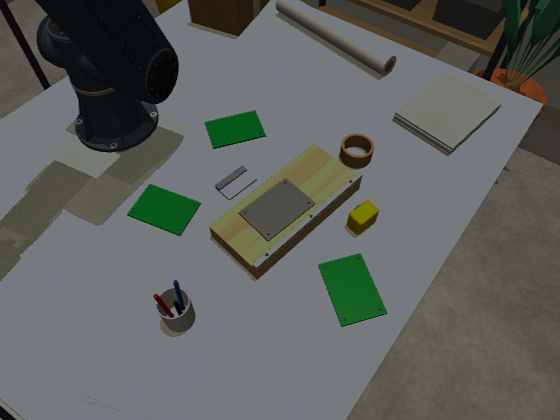

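The top view shows four plates of the same shape. Three are green, at about (305,102), (207,328) and (348,314), and lie on the table. One is grey, at (285,203), with dark dots at its corners, and lies on the plywood ledge just short of the fence. The grey one on the ledge fits the description. The cup is at (433,211), the tape measure at (235,127), the roll at (156,182) and the squeegee at (273,271). Next I'll measure the ledge and plate and confirm with a crop.

```bash
cat > vis.py <<'E'
import cv2,numpy as np
from bench import manip
def world(c,d):
    k=manip.get_calibration(c);K,R,t=[np.array(k[n]) for n in("camera_matrix","R","t")]
    v,u=np.mgrid[:d.shape[0],:d.shape[1]]
    P=np.stack([(u-K[0,2])/K[0,0]*d,(v-K[1,2])/K[1,1]*d,d],-1)
    return (P-t)@R
def onplane(c,uv,z):
    k=manip.get_calibration(c);K,R,t=[np.array(k[n]) for n in("camera_matrix","R","t")]
    uv=np.asarray(uv,float).reshape(-1,2)
    r=np.c_[(uv[:,0]-K[0,2])/K[0,0],(uv[:,1]-K[1,2])/K[1,1],np.ones(len(uv))]@R
    C=-R.T@t
    return (C+r*((z-C[2])/r[:,2])[:,None])[:,:2]
def biggest(m):
    m=cv2.morphologyEx(m.astype(np.uint8),cv2.MORPH_OPEN,np.ones((3,3)))
    cs,_=cv2.findContours(m,cv2.RETR_EXTERNAL,cv2.CHAIN_APPROX_NONE)
    return max(cs,key=cv2.contourArea)[:,0]
def rect(c,m,z):
    """min-area rectangle in world: centre, size (along x-ish, y-ish), yaw deg; contour pixels"""
    q=biggest(m); w=onplane(c,q,z)*1000
    (ctr,(a,b),ang)=cv2.minAreaRect(w.astype(np.float32))
    while ang>45: ang-=90;a,b=b,a
    while ang<-45: ang+=90;a,b=b,a
    return np.array(ctr)/1000,(a,b),ang,q
def masks(c,p,d):
    W=world(c,d); h=cv2.cvtColor(p,cv2.COLOR_RGB2HSV)
    near=(abs(W[...,0]-.61)<.14)&(abs(W[...,1]-.03)<.3)&(W[...,2]>.035)&(W[...,2]<.075)
    return near, near&(h[...,1]>70)&(h[...,0]<40), near&(h[...,1]<=70),W,h
E
python3 - <<'E'
from vis import *
for c in("top","scene"):
    p=np.load(c+"_p.npy");d=np.load(c+"_d.npy")
    n,y,g,W,h=masks(c,p,d)
    out=p.copy()
    for nm,m,z in(("all",n,.05),("ply",y,.05),("grey",g,.056)):
        r=rect(c,m,z);print(c,nm,r[0].round(4),np.round(r[1],1),round(r[2],2)); cv2.polylines(out,[r[3].reshape(-1,1,2)],True,(255,0,0) if nm=="ply" else (0,0,255) if nm=="grey" else (255,0,255),1)
    x0,y0=(170,130) if c=="top" else (190,130)
    cr=out[y0:y0+150,x0:x0+200]
    cv2.imwrite(f"pics/{c}1.png",cv2.resize(cr,None,fx=4,fy=4,interpolation=cv2.INTER_NEAREST)[:,:,::-1])
    q=np.median(h[195:210,275:290].reshape(-1,3),0) if c=="top" else np.median(h[205:215,270:285].reshape(-1,3),0);print(q)
E
```

```text
top all [0.6097 0.0484] [173.4 382.8] -7.67
top ply [0.5857 0.0525] [118.6 373.7] -7.67
top grey [0.6076 0.0491] [117.5 377. ] -8.53
[ 34.  18. 111.]
scene all [0.612  0.0493] [176.7 395. ] -7.52
scene ply [0.6022 0.0457] [155.8 385.5] -7.37
scene grey [0.6029 0.0121] [111.9 161.4] -9.73
[25. 20. 79.]
```

View pics/top1.png

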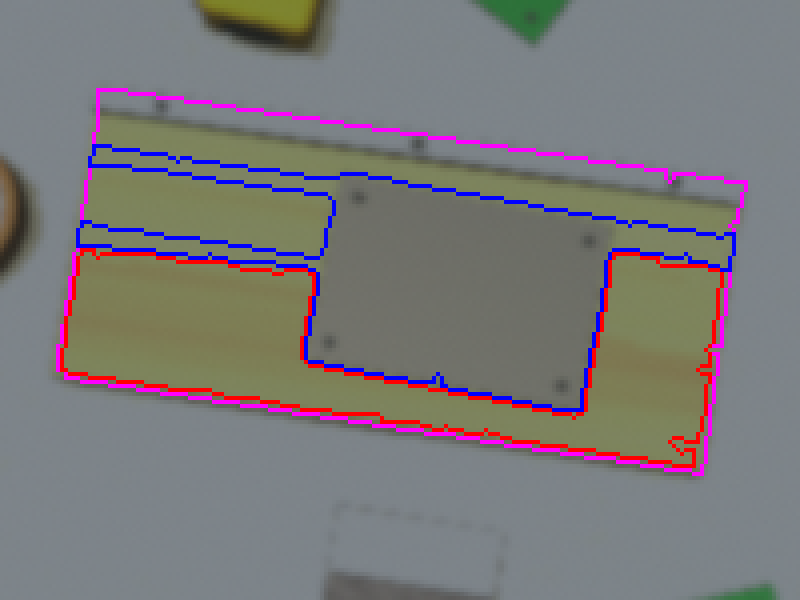

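The crop confirms it: the plate on the ledge, centred about (287,203) in the full picture, is grey with dark corner dots. It measures about 112x161 mm in the scene view. The ledge centre is about (0.609, 0.0487) with a yaw of -7.6°. In the ledge frame the plate is at about (-1, -37) mm with -2° of skew. First I'll push it to the fence.

```bash
cat > rob.py <<'E'
import numpy as np
from bench import manip
yaw=np.radians(-7.6);O=np.array([.6087,.0487])
Lx=np.array([np.cos(yaw),np.sin(yaw),0]);Ly=np.array([-np.sin(yaw),np.cos(yaw),0]);Z=np.array([0,0,1.])
def rots(): return [np.c_[s*Lx,-s*Ly,-Z] for s in(1,-1)]
def P(x,y,z): return np.r_[O+(x*Lx+y*Ly)[:2]/1000,z/1000]
def F():
    f=np.array(manip.current_force());return np.array([f@Lx,f@Ly,f[2]])
def state(s=""): 
    e=np.array(manip.current_ee_pos());d=e-np.r_[O,0];print(s,"t%.1f"%manip.current_time(),"tcp",np.round([d@Lx*1e3,d@Ly*1e3,e[2]*1e3],1),"F",F().round(1))
def push(a,b,z,step,lim,axis,speed=.05):
    """step from a to b (ledge xy, mm) until force change along axis exceeds lim"""
    a,b=np.array(a,float),np.array(b,float);n=int(np.ceil(np.linalg.norm(b-a)/step));f0=F()[axis]
    for i in range(1,n+1):
        q=a+(b-a)*i/n;manip.move_l(P(*q,z),max_speed=speed)
        if abs(F()[axis]-f0)>lim: print("stopped by force");break
    state("push end")
E
python3 - <<'E'
from rob import *
q0=np.array(manip.current_qpos())
c=[(np.abs(np.array(q)-q0).max(),R) for R in rots() if (q:=manip.inverse_kinematics(P(-75,-37,160),R)) is not None]
R=min(c,key=lambda k:k[0])[1];np.save("R.npy",R);print([k[0] for k in c])
manip.set_gripper(0.0); state("grip")
manip.move_ptp(P(-76,-37,160),R);state("over")
manip.move_l(P(-76,-37,75),max_speed=.2);manip.move_l(P(-76,-37,53),max_speed=.05);state("down")
manip.move_l(P(-62,-37,53),max_speed=.06);state("pre")
push((-62,-37),(-44,-37),53,3,6,0)
E
```

```text
[np.float64(1.7415774456691917), np.float64(1.4000152079206016)]
grip t1.7 tcp [-381.4 -634.8  231.3] F [-0.6 -0.1 -0.1]
over t4.1 tcp [-75.8 -37.6 160.1] F [-0.6 -0.1 -0.6]
down t5.2 tcp [-76.  -37.   52.9] F [ 0.3  0.5 -0.4]
pre t5.6 tcp [-61.6 -37.   53. ] F [-1.1  0.2 -0. ]
stopped by force
push end t6.9 tcp [-48.3 -37.2  52.7] F [-7.8 -1.5  4.5]
```

```bash
python3 - <<'E'
from rob import *
manip.move_l(P(-60,-37,53),max_speed=.1);manip.move_l(P(-60,-37,85),max_speed=.15)
manip.move_l(P(16,78,85),max_speed=.25);manip.move_l(P(16,78,53),max_speed=.1);state("down")
manip.move_l(P(16,62,53),max_speed=.1)
push((16,62),(16,-48),53,10,12,1,.06)
from vis import *
for c in("top","scene"):
    p,d=manip.grab_frame(c);np.save(c+"_p.npy",p);np.save(c+"_d.npy",d);cv2.imwrite(f"pics/{c}2.png",p[:,:,::-1])
p=np.load("top_p.npy")[110:260,170:390];s=np.load("scene_p.npy")[120:300,180:400]
cv2.imwrite("pics/both2.png",np.vstack([cv2.resize(p,(440,300)),cv2.resize(s,(367,300)) if 0 else cv2.resize(s,(440,300))])[:,:,::-1])
E
```

```text
down t8.7 tcp [15.8 77.5 52.7] F [-0.4  0.  -0.5]
push end t12.5 tcp [ 16.  -48.4  53. ] F [0.3 0.1 0.1]
```

View pics/both2.png

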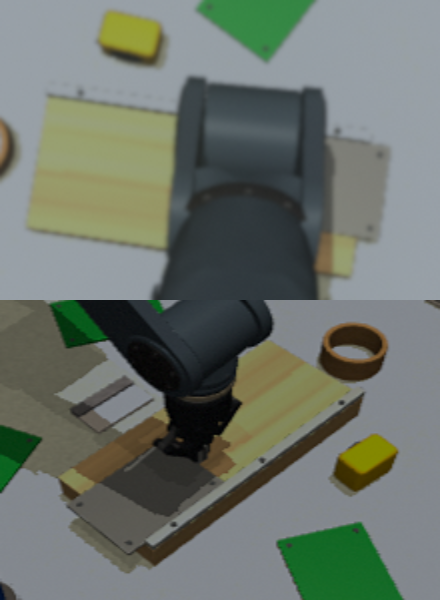

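The plate slid along the fence and now sticks out a little over 30 mm past the right-hand end. In the top half of the picture its right edge is at about (388,145)-(375,240). Next: press it flush again, retreat and measure.

```bash
cat > meas.py <<'E'
from rob import *
from vis import *
import sys
def measure(tag):
    for c in("top","scene"):
        p,d=manip.grab_frame(c);n,y,g,W,h=masks(c,p,d)
        near=(W[...,2]>.035)&(W[...,2]<.075)&(abs(W[...,0]-.61)<.14)&(abs(W[...,1]+.04)<.3)
        rel=W[...,:2]-O;lx=rel@Lx[:2]*1e3;ly=rel@Ly[:2]*1e3
        m=near&(h[...,1]<45)&(lx<(68 if c=="top" else 72))&(lx>-60)&(ly<-40)
        r=rect(c,m,.056);e=r[0]-O
        print(c,"plate ledge xy",np.round([e@Lx[:2]*1e3,e@Ly[:2]*1e3],1),"size",np.round(r[1],1),"rel yaw",round(r[2]-np.degrees(yaw),2))
        out=p.copy();cv2.polylines(out,[r[3].reshape(-1,1,2)],True,(255,0,0),1)
        cr=out[130:280,240:400] if c=="top" else out[190:300,190:350]
        cv2.imwrite(f"pics/{c}_{tag}.png",cv2.resize(cr,(400,400*cr.shape[0]//cr.shape[1]),interpolation=cv2.INTER_NEAREST)[:,:,::-1])
    a,b=[cv2.imread(f"pics/{c}_{tag}.png") for c in("top","scene")]
    b=cv2.copyMakeBorder(b,0,a.shape[0]-b.shape[0],0,0,cv2.BORDER_CONSTANT)
    cv2.imwrite(f"pics/m_{tag}.png",np.hstack([a,b]))
E
python3 - <<'E'
from meas import *
manip.move_l(P(16,-38,53),max_speed=.1);manip.move_l(P(16,-38,85),max_speed=.15)
manip.move_l(P(-76,-143,85),max_speed=.25);manip.move_l(P(-76,-143,53),max_speed=.1);state("down")
manip.move_l(P(-58,-143,53),max_speed=.1)
push((-58,-143),(-40,-143),53,2,8,0)
manip.move_l(P(-76,-143,53),max_speed=.1);manip.move_l(P(-76,-143,120),max_speed=.2)
manip.move_ptp(np.array([.36,.2,.2]),np.load("R.npy"));state("away")
measure("3")
E
```

```text
down t14.4 tcp [ -75.7 -142.5   52.8] F [0.1 1.1 0.1]
stopped by force
push end t16.2 tcp [ -48.2 -142.9   52.6] F [-12.6  -1.5   7.9]
away t18.4 tcp [-266.   116.7  199.6] F [0.7 0.  0. ]
top plate ledge xy [  14.4 -134.4] size [107.2 160.6] rel yaw -0.05
scene plate ledge xy [  16.8 -136.5] size [111.2 160.8] rel yaw 0.06
```

View pics/m_3.png

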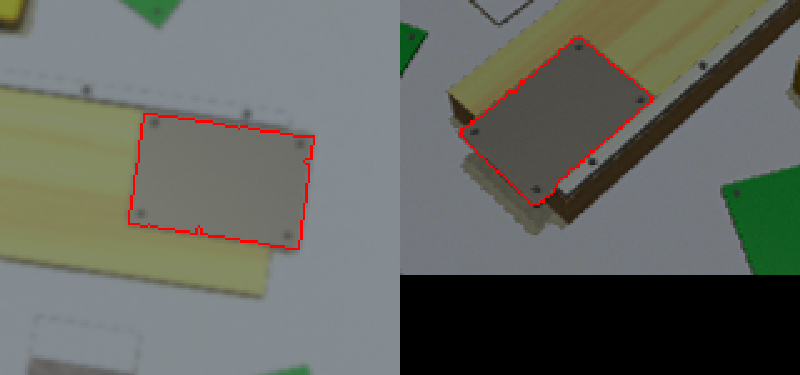

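The red outlines fit the plate in both views. It is flush (relative yaw about 0, x about 16), but its centre is at y of about -135.5, so it sticks out only about 25 mm. I'll push it another 14.5 mm and press it to the fence again. This time I'll also measure the ledge's right-hand end directly.

```bash
python3 - <<'E'
from meas import *
R=np.load("R.npy")
manip.move_ptp(P(16,-30,100),R);manip.move_l(P(16,-30,53),max_speed=.12);state("down")
manip.move_l(P(16,-46,53),max_speed=.1)
push((16,-46),(16,-63),53,6,12,1,.05)
manip.move_l(P(16,-50,53),max_speed=.1);manip.move_l(P(16,-50,85),max_speed=.15)
manip.move_l(P(-76,-150,85),max_speed=.25);manip.move_l(P(-76,-150,53),max_speed=.1)
manip.move_l(P(-58,-150,53),max_speed=.1)
push((-58,-150),(-40,-150),53,2,8,0)
manip.move_l(P(-76,-150,53),max_speed=.1);manip.move_l(P(-76,-150,120),max_speed=.2)
manip.move_ptp(np.array([.36,.2,.2]),R);state("away")
measure("4")
p,d=manip.grab_frame("top");W=world("top",d);h=cv2.cvtColor(p,cv2.COLOR_RGB2HSV)
rel=W[...,:2]-O;lx=rel@Lx[:2]*1e3;ly=rel@Ly[:2]*1e3;z=W[...,2]
for x0,x1,nm in((-78,-50,"near strip"),(73,83,"fence"),(-30,55,"plate")):
    m=(lx>x0)&(lx<x1)&(z>.035)&(z<.08)&(abs(ly)<300)
    zz={"near strip":.05,"fence":.064,"plate":.056}[nm]
    v,u=np.nonzero(m);w=onplane("top",np.c_[u,v],zz)-O;yy=w@Ly[:2]*1e3
    rows=[yy[(v==r)] for r in np.unique(v)]
    print(nm,"right end",np.round(np.percentile(yy,[0.5,1,2]),1),"row mins med",np.round(np.median([r.min() for r in rows if len(r)>3]),1),"left max",np.round(np.percentile(yy,99.5),1))
for c in("pen_cup","tape_measure","tape_roll","squeegee"):
    print(c,[np.round(r["at"],3).tolist() for r in manip.look_for("top",c)][:1])
E
```

```text
down t20.3 tcp [ 16.1 -29.7  53.5] F [ 0.3 -0.3  1.3]
push end t21.4 tcp [ 16.  -63.3  53. ] F [-0.1  0.2  1. ]
stopped by force
push end t25.1 tcp [ -48.2 -149.9   52.5] F [-12.   -0.7   7. ]
away t27.3 tcp [-266.   116.7  199.6] F [0.8 0.4 0.1]
top plate ledge xy [  14.4 -148.9] size [107.5 160.8] rel yaw -0.12
scene plate ledge xy [  16.6 -151. ] size [111.5 160.7] rel yaw -0.07
near strip right end [-188.4 -186.4 -182.5] row mins med -95.3 left max 187.6
fence right end [-187.8 -185.7 -181.5] row mins med -40.5 left max 187.2
plate right end [-227.  -224.9 -220.6] row mins med -227.2 left max 288.7
pen_cup [[0.59, -0.338, 0.054]]
tape_measure [[0.775, 0.131, 0.057]]
tape_roll [[0.646, 0.313, 0.043]]
squeegee [[0.445, 0.04, 0.01]]
```

View pics/m_4.png

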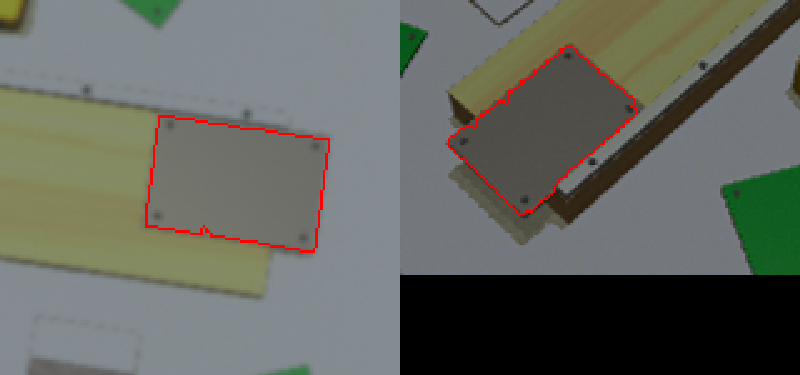

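The plate is flush with the fence (relative yaw about 0.1°) and its centre is at y of about -150, so it sticks out about 40 mm. The ledge ends measure symmetric about my origin, the other things haven't moved, and the hand is clear.

```bash
python3 -c "
from bench import manip
print(manip.sign_off(), manip.current_time())"
```

```text
the job is handed in; nothing more can be done
the job is handed in; nothing more can be done
```

The job is handed in: by camera measurement the grey plate lies flush along the fence and sticks out about 40 mm past the ledge's right-hand end, and the four other things are where they were. The hand is clear, and it took about 27 s of the 54 s; the sign-off returned no verdict.

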